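# Index the swing-arm magnifier over the dish

## Task

Bring the magnifier over the petri dish: hook a fingertip under the pull ring of the spring index pin, lift it gently, swing the arm one hole towards the dish, and let the ring down so that the pin springs fully home in that hole, then back off. The ring is only hooked, never pinched; do not swing past that hole, and leave the dish, the eraser, the vial and the screwdriver where they are.

Things in the scene. Friction and masses are not known exactly. Their poses are not given: they have to be found in the camera images.
- stand: Fixed stand: grey bed plate (x -40 to 165, y -115 to 115 mm, 12 mm thick) with an aluminium index plate on it (top at z = 22 mm) that has five 10 mm holes on an arc of 120 mm radius, 20 degrees apart, the middle one straight along +x. Origin: on the upright pivot axis, at desk level; x points from the pivot (at the robot's end) away from the robot, z up
- pivot (a point): point on the upright pivot axis of the swing arm, at the index plate's top (z = 22 mm); its axes are those of the stand
- swing_arm (a joint): arm angle about the pivot, rad: 0 in the middle hole (the start), positive to the left (counter-clockwise from above); holes at -0.698, -0.349, 0, 0.349, 0.698. Flat steel bar 24 mm wide, top at z = 38 mm, pointing away from the robot; plunger barrel 120 mm from the pivot (26 mm thick, top at z = 65 mm), magnifier at 230 mm. Turns freely (0.3 N at the ring) with the pin out
- plunger (a joint): lift of the index pin and its ring, m: 0 fully home in a hole, 0.018 upper stop. The pin is 8 mm thick, round-nosed, and reaches 8 mm into the hole: free above 0.009; resting on the plate between holes it reads 0.008. Spring: 4 N down at 0, 7.6 N at the stop. Let down within about 3 mm of a hole, it centres itself and drops in
- pull_ring: upright round steel ring on top of the pin, 56 mm inside, 72 mm outside diameter, 8 mm round bar. Origin: its centre, z = 103 mm with the pin home (inside of its top at 131 mm, of its bottom at 75 mm). Its x axis is the axis of the opening and points along the arm, away from the pivot; z up. It moves with pin and arm. On the pivot's side of it all is free above z = 55 mm
- lens (a point): centre of the magnifier lens: a clear disc in a dark round rim, 83 mm outside diameter, level at z = 74 mm at the end of the arm, 230 mm from the pivot; x points along the arm
- dish: open round petri dish, 59 mm diameter, 12 mm high, on the desk, under the place of the magnifier one hole to the left or one hole to the right of the start (which side varies). Origin: centre of its underside
- rubber: eraser, 23 x 52 x 12 mm, on the desk on the other side from the dish. Origin: centre of its underside
- small_vial: small capped vial, 22 mm thick, 47 mm tall, standing to the left of the stand. Origin: centre of its underside
- driver: screwdriver, 146 mm long, 17 mm thick, lying to the right of the stand. Origin: centre of its underside

How it is judged:
By the outcome, as a careful person would: the job done as asked, in the order asked, and still so for the second after the job is handed in, with the robot touching nothing.
It also fails if it takes over 46 s, if anything falls off the work surface, if the arm or the gripper's body presses on something with over 40 N, if the wrist force passes 120 N, or if a joint passes its speed limit or range.

## Robot

A 6-joint arm with a two-finger parallel gripper is mounted at the origin on a cart in front of the work surface, level with it; the furniture and walls round the work are solid. World frame = base frame: x ahead of the robot, y to its left, z up, the work surface at z = 0. Lengths are in m, angles in rad, forces in N, time in s.
With the tool pointing down it reaches from about 0.3 to 0.875 m from the base axis. Payload 6.4 kg.
Tool frame: the origin (TCP) lies at the very end of the fingers, on their centre line; the grasp point (between the pads) lies 19 mm behind it; z points along the fingers, y is the line along which they close (so a half turn about z gives the same grasp; the last joint's range is limited). The gripper opens to 85 mm and grips with 20 to 120 N. Pads are 22 mm wide; open, the fingers measure 114 mm over their backs; the gripper's body (76 mm by 85 mm) begins 54 mm behind the grasp point. The pads swing forward as they close: fully open they stand 13 mm farther back than shut.
Start: joints at [-0.206, 0.181, 1.607, -0, 1.354, -0.206], TCP at [0.575, 0, 0.231] pointing down, gripper open.
Joint ranges: [-2.99, 2.99], [-0.89, 2.07], [0.3, 2.58], [-1.14, 4.28], [0, 2.63], [-3.12, 3.12]. Speed limits (rad/s): [2.57, 2.57, 3.01, 3.14, 3.14, 3.14].

## Interface

Orientations are given as a unit quaternion [w, x, y, z].
In Python, from bench import ctrl gives the robot as it stands.
- The arm moves only by the tool jog_arm, called after "Request:" as name(argument=value, ...), one argument or row to a line, values as JSON. Schema: {"type":"object","properties":{"increments":{"type":"object","properties":{"steps":{"type":"array","items":{"type":"array","items":{"type":"number"},"minItems":7,"maxItems":7},"minItems":1,"maxItems":10}},"additionalProperties":false,"required":["steps"]},"only":{"type":"string"},"quiet":{"type":"boolean"},"lines":{"type":"string"}},"required":["increments"],"additionalProperties":false}. increments is an object whose key "steps" holds a list of rows, 1 to 10 of them, each of 7 numbers: dx, dy, dz in units of 20 mm, then a rotation vector rx, ry, rz in units of 0.1 rad, then the opening from 0.0 (shut) to 1.0 (fully open); each row is the pose to reach, as a shift and turn from the pose commanded when the call began, along the tool's axes at that moment; what a row does not reach only later rows make up. A row lasts 1/8 s, in which the tool goes at most 0.0625 m and 0.188 rad, less where a joint would pass 70% of its speed; a pose out of reach is approached as far as the arm can. The fingers move at their own pace and stop on an object; the grip force is fixed at half the most. Time passes only in rows, so rows that do not move let the fingers close. The tool returns the time, the measured TCP pose, the force, the opening and the grip force at its end. only (a regular expression) keeps the lines of the reply that match it, lines (a string "A,B") keeps lines A to B, and quiet returns only ok. Input that does not fit is refused with a message, and nothing moves.
- ctrl.get_obs(): the state, without advancing time (a new reading comes with each control period).
- ctrl.camera(name): name is "scene" or "side" or "wrist"; returns the picture (384x512x3 uint8, blue, green, red); there is no depth.
- ctrl.camera_params(name): a dict with "fovy" (degrees; the focal length in pixels is half the picture's height over the tangent of half this angle, whatever the lens; pixels are square), "cx", "cy" (the principal point, pixels), "view" (4x4, takes a point from world to camera coordinates). Camera axes: x right, y up, looking along -z (the intrinsics and any distortion apply to the point x, -y, -z); pixel columns grow to the right and rows downward; lengths in m; the calibration is good to about 2 mm. The wrist camera is an equidistant fisheye: a pixel r from the principal point sees the ray r / f radians off the axis. A picture is of the moment at which its call begins: read the wrist's pose just before it. camera_params takes no time and is no camera call; for the wrist camera it gives the pose at the moment of the call.
- ctrl.hand_in(): hands the job in; it is judged then, once.
The state is a dict: "time_s": time; "q": joint angles; "dq": joint speeds; "joint_efforts": joint torques, N m; "eef_pos": TCP position; "eef_rot": TCP orientation; "wrist_force": force on the tool from outside, world axes, zero at the start; "torque": the same for the moment, N m; "opening": opening from 0.0 (shut) to 1.0 (fully open); "grasp_force": force on a finger pad.
Only numpy, scipy, OpenCV 4.12 (cv2) and the standard library are available. Lean on these libraries where they do the work, as an engineer would, in place of code of your own. Each camera call takes 0.05 s, during which the arm holds its last target. There are 200 camera calls.

## Working session

There is one attempt and no reset: what is moved stays moved. The work goes in short steps, Python scripts to look and compute and a tool call to move; the robot and the scene stay as the last step left them, time stands still between calls to the robot, and variables do not carry over. Pictures are saved under pics/ and viewed, at most 10 in all, crops included, and the job is handed in when it is done.

```bash
mkdir -p pics; ls; python3 - <<'E'
from bench import ctrl
import cv2,numpy as np
o=ctrl.get_obs(); print(o)
a=ctrl.camera("scene"); b=ctrl.camera("side")
for n in("scene","side","wrist"): print(n,ctrl.camera_params(n))
cv2.imwrite("pics/scene0.png",a);cv2.imwrite("pics/side0.png",b)
E
```

```text
bench.py
pics
{'time_s': 0.0, 'q': array([-2.06281261e-01,  1.81532581e-01,  1.60802141e+00, -5.24262167e-06,
        1.35382823e+00, -2.06308945e-01]), 'dq': array([ 7.17252849e-04, -1.45370861e-03,  1.60656764e-03,  1.73946761e-03,
       -9.82417241e-04, -6.39624293e-05]), 'joint_efforts': array([ 3.41415571e-04, -4.44869328e+01, -3.51340663e+01, -2.51131587e-04,
        9.11703974e-03,  3.43231875e-05]), 'eef_pos': array([5.74432202e-01, 1.45428550e-04, 2.30382453e-01]), 'eef_rot': array([-7.47488881e-04,  7.07096310e-01,  7.07116687e-01, -4.91831383e-04]), 'wrist_force': array([0.72972065, 0.27999874, 0.4571648 ]), 'torque': array([-0.00260689, -0.00183163, -0.02509965]), 'grasp_force': 0.0, 'opening': 0.9993965808062526}
scene {'fovy': 50.08514059835624, 'cx': 250.99241063289367, 'cy': 188.99943408116314, 'view': array([[-0.82616483, -0.56341056, -0.00449525,  0.48124057],
       [ 0.26575706, -0.39670682,  0.87863353, -0.20966164],
       [-0.49681471,  0.72470148,  0.47747555, -0.73090776],
       [ 0.        ,  0.        ,  0.        ,  1.        ]])}
side {'fovy': 43.31679706587228, 'cx': 250.93181507927508, 'cy': 199.3348843711342, 'view': array([[ 0.98699724, -0.15935728, -0.02101662, -0.5305083 ],
       [ 0.09190888,  0.45224823,  0.8871439 , -0.15698827],
       [-0.13186811, -0.8775402 ,  0.46101411, -1.04998707],
       [ 0.        ,  0.        ,  0.        ,  1.        ]])}
wrist {'fovy': 65.70646984690485, 'cx': 255.43447974741656, 'cy': 191.79458365026835, 'view': array([[ 9.99999833e-01,  3.10348443e-05, -5.77714355e-04,
        -5.76739430e-01],
       [-2.17780832e-04,  9.45304944e-01, -3.26187852e-01,
         4.14581541e-02],
       [ 5.35993047e-04,  3.26187923e-01,  9.45304793e-01,
        -3.80662105e-01],
       [ 0.00000000e+00,  0.00000000e+00,  0.00000000e+00,
         1.00000000e+00]])}
```
View pics/scene0.png

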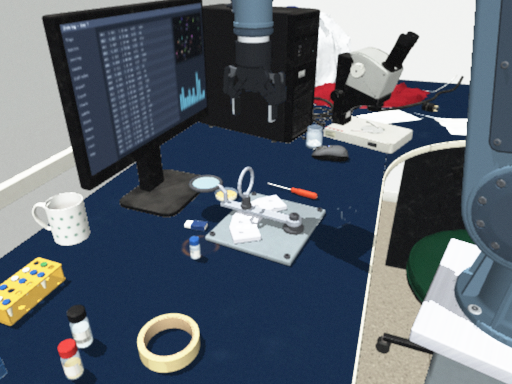

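View pics/side0.png

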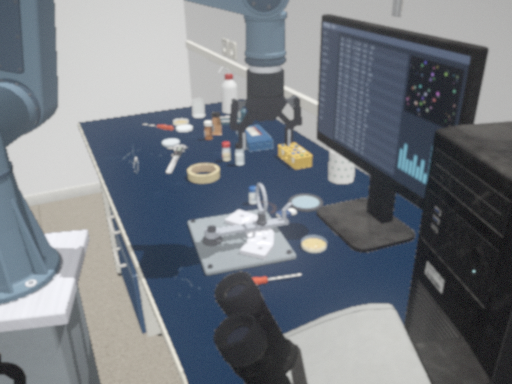

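The dish (tan disc) is at scene (227,195) and side (314,243), on the right (-y) of the arm. The eraser (195,225) and vial (195,247) are on the left. Next I'll zoom in on both views.

```bash
python3 - <<'E'
import cv2,numpy as np
a=cv2.imread("pics/scene0.png")[155:265,180:335];b=cv2.imread("pics/side0.png")[170:285,180:335]
cv2.imwrite("pics/scene_c.png",cv2.resize(a,None,fx=5,fy=5,interpolation=cv2.INTER_CUBIC))
cv2.imwrite("pics/side_c.png",cv2.resize(b,None,fx=5,fy=5,interpolation=cv2.INTER_CUBIC))
E
```

View pics/scene_c.png

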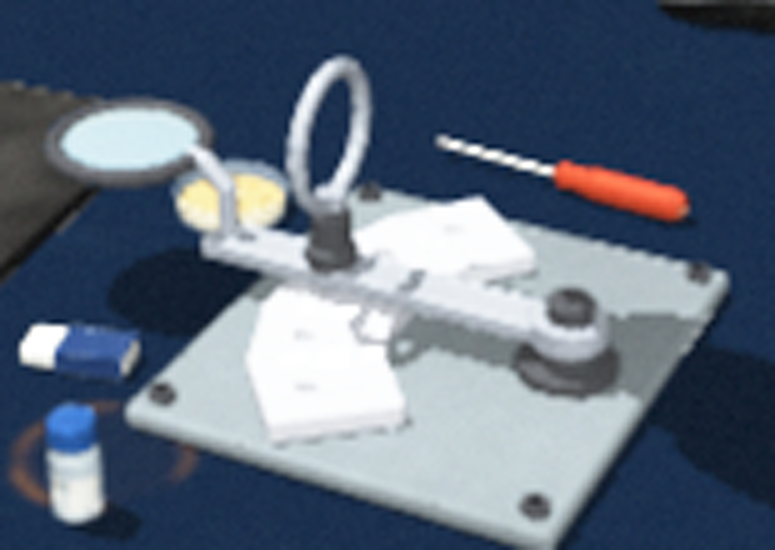

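View pics/side_c.png

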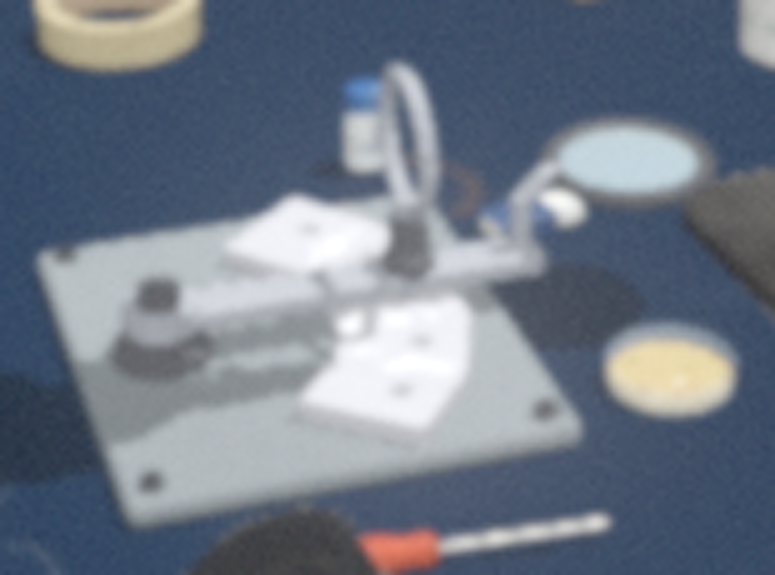

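```bash
cat > h.py <<'E'
from bench import ctrl
import cv2,numpy as np
def P(n):
    p=ctrl.camera_params(n); V=p["view"]; f=192/np.tan(np.radians(p["fovy"])/2)
    return p,V,f
def ray(n,u,v,pv=None):
    p,V,f=pv or P(n); x,y=(u-p["cx"])/f,(v-p["cy"])/f
    if n=="wrist":
        r=np.hypot(x,y); s=np.sin(r)/max(r,1e-9); d=np.array([x*s,-y*s,-np.cos(r)])
    else: d=np.array([x,-y,-1.])
    R=V[:3,:3]; d=R.T@d; return -R.T@V[:3,3], d/np.linalg.norm(d)
def proj(n,X,pv=None):
    p,V,f=pv or P(n); c=V[:3,:3]@np.asarray(X)+V[:3,3]; x,y,z=c[0],-c[1],-c[2]
    if n=="wrist":
        r=np.hypot(x,y); t=np.arctan2(r,z); return np.array([p["cx"]+f*t*x/r,p["cy"]+f*t*y/r])
    return np.array([p["cx"]+f*x/z,p["cy"]+f*y/z])
def tri(rays):
    A=sum(np.eye(3)-np.outer(d,d) for o,d in rays); b=sum((np.eye(3)-np.outer(d,d))@o for o,d in rays)
    X=np.linalg.solve(A,b); return X,[round(np.linalg.norm((np.eye(3)-np.outer(d,d))@(X-o))*1e3,1) for o,d in rays]
def plane(r,z): o,d=r; return o+d*(z-o[2])/d[2]
E
python3 - <<'E'
from h import *
S=lambda u,v:(180+u/5-.4,155+v/5-.4); D=lambda u,v:(180+u/5-.4,170+v/5-.4)
for k,s,d in [("lens",(129,141),(631,161)),("pivcap",(571,300),(157,287)),("ringtop",(345,57),(400,62)),("ringc",(329,135),(409,135)),("barreltop",(331,210),(409,208)),
 ("screwA",(371,191),(545,408)),("screwB",(699,271),(150,482)),("screwC",(535,505),(65,253)),("dish",(231,196),(671,370))]:
    X,e=tri([ray("scene",*S(*s)),ray("side",*D(*d))]); print(k,X.round(4),e)
print(plane(ray("scene",*S(161,394)),.014))
cv2.imwrite("pics/w0.png",ctrl.camera("wrist"))
E
```

```text
lens [0.68   0.0522 0.0734] [np.float64(0.2), np.float64(0.2)]
pivcap [0.4502 0.0231 0.0475] [np.float64(0.8), np.float64(0.8)]
ringtop [0.5651 0.0356 0.1433] [np.float64(1.3), np.float64(1.3)]
ringc [0.5703 0.0404 0.104 ] [np.float64(0.5), np.float64(0.5)]
barreltop [0.5697 0.0408 0.0653] [np.float64(0.8), np.float64(0.8)]
screwA [ 0.6134 -0.0593  0.0145] [np.float64(0.7), np.float64(0.7)]
screwB [ 0.4361 -0.0823  0.0143] [np.float64(0.8), np.float64(0.8)]
screwC [0.4107 0.1217 0.0141] [np.float64(0.6), np.float64(0.6)]
dish [ 0.6806 -0.0267  0.0057] [np.float64(0.7), np.float64(0.7)]
[0.58868151 0.14511983 0.014     ]
```

View pics/w0.png

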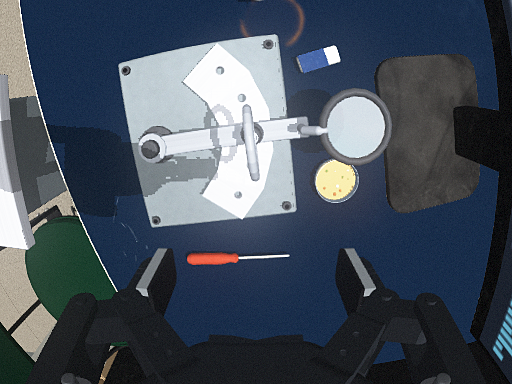

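Scene, side and wrist views agree: the dish is on the right (-y), so the target is the -0.349 hole. The pivot is at about (0.450, 0.023) with a stand yaw of about 0.127. I'll start with a safe retreat and shut the gripper, which also gives data for fitting the arm geometry.

The rows are not in the units I measure in: shifts go in units of 20 mm and turns go in units of 0.1 rad. I convert before sending: -0.12 m is -6, -0.15 m is -7.5.

Request:
jog_arm(
  increments={"steps":[[0, -3, -1.5, 0, 0, 0, 0], [0, -6, -3, 0, 0, 0, 0], [0, -7.5, -4, 0, 0, 0, 0], [0, -7.5, -4, 0, 0, 0, 0]]},
)

```text
time_s: 0.65
eef_pos: [0.4244, 0.0, 0.3136]
eef_rot: [0.002, 0.707, 0.707, 0.001]
wrist_force: [0.5, 0.1, -0.5]
opening: 0.148
grasp_force: 0.0
```

```bash
python3 - <<'E'
from h import *
np.set_printoptions(suppress=True,precision=5)
o=ctrl.get_obs(); print(o["q"],o["eef_pos"],o["eef_rot"],o["opening"])
q0=np.array([-2.06281261e-01,1.81532581e-01,1.60802141,0,1.35382823,-.2063]);p0=np.array([.574432,.000145,.23038])
# unknown: d, L1, L2, c=h-L3 : r and z
A=[];b=[]
for q,p in((q0,p0),(o["q"],o["eef_pos"])):
    s=q[1]+q[2]; u=np.cos(q[0])*p[0]+np.sin(q[0])*p[1]; v=-np.sin(q[0])*p[0]+np.cos(q[0])*p[1]
    print("u,v",u,v,"pitch",s+q[4])
    A+=[[np.sin(q[1]),np.sin(s),0],[np.cos(q[1]),np.cos(s),1]]; b+=[u,p[2]]
print(np.linalg.lstsq(np.array(A),np.array(b),rcond=None))
S=lambda u,v:(180+u/5-.4,155+v/5-.4); D=lambda u,v:(180+u/5-.4,170+v/5-.4)
E
```

```text
[-0.28121 -0.2405   1.85235 -0.00003  1.52488 -0.2809 ] [0.42441 0.00001 0.31355] [0.00214 0.70721 0.707   0.00116] 0.14834900711609292
u,v 0.5622239738805094 0.11779790678534292 pitch 3.143382221
u,v 0.40773701234418536 0.11778942851513194 pitch 3.136717395015334
(array([ 0.39655,  0.5026 , -0.05077]), array([0.]), np.int32(3), array([2.00885, 1.38569, 0.21063]))
```

In the tool's units: -0.5 rad is -5.

Request:
jog_arm(
  increments={"steps":[[0, 0, 0, -1.8, 0, 0, 0], [0, 0, 0, -3.6, 0, 0, 0], [0, 0, 0, -5, 0, 0, 0], [0, 0, 0, -5, 0, 0, 0]]},
)

```text
time_s: 1.15
eef_pos: [0.4237, -0.0, 0.3097]
eef_rot: [0.175, 0.686, 0.685, 0.175]
wrist_force: [-0.3, -0.4, 0.2]
opening: -0.002
grasp_force: 0.0
```

```bash
python3 - <<'E'
from h import *
from scipy.optimize import least_squares
np.set_printoptions(suppress=True,precision=4)
o=ctrl.get_obs(); print(o["q"],o["eef_pos"])
obs=[([-.20628,.18153,1.60802,0,1.35383],[.574432,.000145,.23038]),([-.28121,-.2405,1.85235,0,1.52488],[.42441,.00001,.31355]),(o["q"],o["eef_pos"])]
def fk(p,q):
    h,L1,L2,L3,d=p; c,s=np.cos,np.sin
    Rz=lambda a:np.array([[c(a),-s(a),0],[s(a),c(a),0],[0,0,1]]); Ry=lambda a:np.array([[c(a),0,s(a)],[0,1,0],[-s(a),0,c(a)]])
    R1=Rz(q[0])@Ry(q[1]); R2=R1@Ry(q[2])@Rz(q[3]); R3=R2@Ry(q[4])
    # forearm along z of R
    return Rz(q[0])@[0,d,0]+[0,0,h]+R1@[0,0,L1]+R1@Ry(q[2])@[0,0,L2]+R3@[0,0,L3], R3
f=lambda p:np.concatenate([fk(p,q)[0]-x for q,x in obs])
for a in(1,):
    r=least_squares(f,[.15,.4,.5,.25,.118]); print(r.x,r.fun)
E
```

```text
[-0.4489 -0.6729  2.2065  0.2279  1.161  -0.4904] [ 0.4237 -0.      0.3097]
[0.247  0.4067 0.5022 0.309  0.1185] [ 0.001   0.0005 -0.0014 -0.001   0.001  -0.0012 -0.0006 -0.0012  0.0026]
```

```bash
cat > ik.py <<'E'
import numpy as np
h,L1,L2,L3,d=.247,.4067,.5022,.309,.1185
lim=[(-2.99,2.99),(-.89,2.07),(.3,2.58),(-1.14,4.28),(0,2.63),(-3.12,3.12)]
c,s=np.cos,np.sin
Rz=lambda a:np.array([[c(a),-s(a),0],[s(a),c(a),0],[0,0,1]]); Ry=lambda a:np.array([[c(a),0,s(a)],[0,1,0],[-s(a),0,c(a)]])
def ik(tcp,dr):
    W=np.asarray(tcp)-L3*np.asarray(dr); rho=np.hypot(*W[:2])
    if rho<d: return None
    u=np.sqrt(rho**2-d**2); q1=np.arctan2(W[1],W[0])-np.arctan2(d,u)
    z=W[2]-h; D=np.hypot(u,z); k=(D*D-L1*L1-L2*L2)/(2*L1*L2)
    if abs(k)>1: return None
    q3=np.arccos(k); q2=np.arctan2(u,z)-np.arctan2(L2*s(q3),L1+L2*c(q3))
    v=(Rz(q1)@Ry(q2+q3)).T@dr; q5=np.arccos(v[2]); q4=np.arctan2(v[1],v[0])
    if q4<-1.14: q4+=2*np.pi
    q=np.array([q1,q2,q3,q4,q5]); ok=[lim[i][0]<=q[i]<=lim[i][1] for i in range(5)]
    return q,all(ok),W
def dirn(yaw,tilt): return np.array([c(yaw)*c(tilt),s(yaw)*c(tilt),-s(tilt)])
E
python3 - <<'E'
from ik import *
np.set_printoptions(suppress=True,precision=3)
piv=np.array([.4505,.023])
for tilt in np.radians([0,10,20,30,40,50,60]):
  for yaw,ry in((.127,.127),(-.222,-.222),(.327,.127),(-.073,.127),(.527,.127),(-.27,.127)):
    ring=np.r_[piv+.12*np.array([c(ry),s(ry)]),.112]; dr=dirn(yaw,tilt)
    for ins in(.018,-.06):
        r=ik(ring+dr*ins,dr)
        print(round(np.degrees(tilt)),yaw,ins,None if r is None else (r[0],r[1],r[2]))
E
```

```text
0 0.127 0.018 (array([-0.431,  0.472,  2.53 ,  2.579,  1.452]), True, array([0.281, 0.001, 0.112]))
0 0.127 -0.06 (array([-0.663,  0.445,  2.715,  2.352,  1.584]), False, array([ 0.204, -0.009,  0.112]))
0 -0.222 0.018 (array([-0.21 ,  0.478,  2.508,  3.154,  1.415]), True, array([0.284, 0.061, 0.112]))
0 -0.222 -0.06 (array([-0.205,  0.445,  2.672,  3.158,  1.546]), False, array([0.208, 0.078, 0.112]))
0 0.327 0.018 (array([-0.593,  0.484,  2.487,  2.214,  1.468]), True, array([ 0.294, -0.055,  0.112]))
0 0.327 -0.06 (array([-0.88 ,  0.448,  2.642,  1.934,  1.552]), False, array([ 0.22 , -0.08 ,  0.112]))
0 -0.073 0.018 (array([-0.218,  0.475,  2.519,  2.995,  1.425]), True, array([0.279, 0.059, 0.112]))
0 -0.073 -0.06 (array([-0.281,  0.444,  2.696,  2.933,  1.569]), False, array([0.202, 0.065, 0.112]))
0 0.527 0.018 (array([-0.688,  0.514,  2.398,  1.918,  1.492]), True, array([ 0.318, -0.108,  0.112]))
0 0.527 -0.06 (array([-0.951,  0.478,  2.507,  1.662,  1.556]), True, array([ 0.251, -0.147,  0.112]))
0 -0.27 0.018 (array([-0.009,  0.494,  2.457,  3.407,  1.387]), True, array([
[... 6805 characters left out ...]
rray([-0.358, -0.19 ,  2.203,  0.474,  0.766]), True, array([ 0.395, -0.021,  0.432]))
60 -0.073 0.018 (array([-0.167,  0.001,  2.185,  0.111,  0.437]), True, array([0.424, 0.049, 0.364]))
60 -0.073 -0.06 (array([-0.176, -0.208,  2.218,  0.09 ,  0.613]), True, array([0.386, 0.052, 0.432]))
60 0.527 0.018 (array([-0.348,  0.046,  2.139,  0.633,  0.706]), True, array([ 0.444, -0.035,  0.364]))
60 0.527 -0.06 (array([-0.423, -0.138,  2.158,  0.557,  0.878]), True, array([ 0.41 , -0.055,  0.432]))
60 -0.27 0.018 (array([-0.098,  0.023,  2.162, -0.2  ,  0.447]), True, array([0.429, 0.077, 0.364]))
60 -0.27 -0.06 (array([-0.08 , -0.173,  2.188, -0.164,  0.617]), True, array([0.392, 0.087, 0.432]))
```

```bash
python3 - <<'E'
from ik import *
np.set_printoptions(suppress=True,precision=2)
piv=np.array([.4505,.023])
for tilt in np.radians([25,32,40,46]):
  for name,ys in(("phi.2",[(.327,.127),(.15,-.05),(-.022,-.222)]),("phi.1->.3",[(.227,.127),(.15,-.05),(.078,-.222)]),("yaw.25",[(.25,.127),(.25,-.05),(.25,-.222)]),("phi.3",[(.427,.127),(.25,-.05),(.078,-.222)])):
   for yaw,ry in ys:
    ring=np.r_[piv+.12*np.array([c(ry),s(ry)]),.112]; dr=dirn(yaw,tilt)
    print(round(np.degrees(tilt)),name,[(r[0],r[1]) for r in (ik(ring+dr*ins,dr) for ins in(.018,-.03))])
E
```

```text
25 phi.2 [(array([-0.52,  0.06,  2.5 ,  1.94,  0.82]), True), (array([-0.64, -0.12,  2.6 ,  1.76,  0.86]), False)]
25 phi.2 [(array([-0.46,  0.02,  2.53,  2.2 ,  0.71]), True), (array([-0.57, -0.18,  2.65,  2.  ,  0.71]), False)]
25 phi.2 [(array([-0.39,  0.01,  2.55,  2.53,  0.61]), True), (array([-0.46, -0.21,  2.67,  2.34,  0.56]), False)]
25 phi.1->.3 [(array([-0.46,  0.03,  2.53,  2.12,  0.74]), True), (array([-0.56, -0.17,  2.64,  1.92,  0.76]), False)]
25 phi.1->.3 [(array([-0.46,  0.02,  2.53,  2.2 ,  0.71]), True), (array([-0.57, -0.18,  2.65,  2.  ,  0.71]), False)]
25 phi.1->.3 [(array([-0.48,  0.01,  2.55,  2.28,  0.68]), True), (array([-0.57, -0.2 ,  2.66,  2.06,  0.67]), False)]
25 yaw.25 [(array([-0.47,  0.04,  2.52,  2.08,  0.75]), True), (array([-0.58, -0.16,  2.63,  1.88,  0.78]), False)]
25 yaw.25 [(array([-0.53,  0.04,  2.51,  2.01,  0.79]), True), (array([-0.65, -0.14,  2.62,  1.82,  0.82]), False)]
25 yaw.25 [(array([-0.6 ,  0.05,  2.51,  1.94,  0.82]), True), (array([-0.72, -0.14,  2.61,  1.76,  0.87]), False)]
25 phi.3 [(array([-0.57,  0.09,  2.46,  1.79,  0.9
[... 3747 characters left out ...]
.43]), True)]
46 yaw.25 [(array([-0.35, -0.06,  2.35,  1.18,  0.44]), True), (array([-0.41, -0.23,  2.41,  1.  ,  0.53]), True)]
46 yaw.25 [(array([-0.41, -0.05,  2.34,  1.18,  0.48]), True), (array([-0.47, -0.22,  2.4 ,  1.01,  0.57]), True)]
46 yaw.25 [(array([-0.46, -0.05,  2.34,  1.17,  0.52]), True), (array([-0.53, -0.22,  2.4 ,  1.01,  0.61]), True)]
46 phi.3 [(array([-0.43, -0.02,  2.31,  1.15,  0.61]), True), (array([-0.5 , -0.17,  2.36,  1.02,  0.71]), True)]
46 phi.3 [(array([-0.41, -0.05,  2.34,  1.18,  0.48]), True), (array([-0.47, -0.22,  2.4 ,  1.01,  0.57]), True)]
46 phi.3 [(array([-0.38, -0.08,  2.37,  1.17,  0.34]), True), (array([-0.43, -0.25,  2.43,  0.94,  0.43]), True)]
```

```bash
cat >> ik.py <<'E'
from scipy.spatial.transform import Rotation as Ro
def target(yaw,tilt,roll=0):  # roll 0: tool x up/forward (camera above), fingers side by side
    z=dirn(yaw,tilt); y=np.array([-s(yaw),c(yaw),0.]); x=np.cross(y,z)
    return np.c_[x,y,z]@Rz(roll)
def q6of(q,R):
    R3=Rz(q[0])@Ry(q[1])@Ry(q[2])@Rz(q[3])@Ry(q[4]); M=R3.T@R
    return (np.arctan2(M[1,0],M[0,0])-np.pi/2+np.pi)%(2*np.pi)-np.pi
E
python3 - <<'E'
from ik import *; from h import ctrl
np.set_printoptions(suppress=True,precision=3)
o=ctrl.get_obs(); w=o["eef_rot"]; R0=Ro.from_quat(np.r_[w[1:],w[0]]).as_matrix(); print(R0)
piv=np.array([.4505,.023])
for roll in(0,np.pi/2,np.pi,-np.pi/2):
  for yaw,ry in((.22,.127),(.05,-.222)):
    R=target(yaw,np.radians(40),roll)
    ring=np.r_[piv+.12*np.array([c(ry),s(ry)]),.112]
    for ins in(.018,-.03):
      q=ik(ring+R[:,2]*ins,R[:,2])[0]; print(round(roll,2),yaw,ins,q,q6of(q,R), Ro.from_matrix(R0.T@R).as_rotvec() if ins<0 else "")
E
```

```text
[[ 0.002  0.878  0.479]
 [ 1.    -0.002 -0.   ]
 [ 0.     0.479 -0.878]]
0 0.22 0.018 [-0.373 -0.061  2.414  1.551  0.442] 2.7545361828812913 
0 0.22 -0.03 [-0.442 -0.25   2.489  1.301  0.51 ] 2.983967546959245 [-0.412 -0.186 -1.721]
0 0.05 0.018 [-0.393 -0.08   2.432  1.663  0.336] 2.748475398560238 
0 0.05 -0.03 [-0.447 -0.278  2.509  1.318  0.387] 3.0777415722666053 [-0.321 -0.269 -1.591]
1.57 0.22 0.018 [-0.373 -0.061  2.414  1.551  0.442] -1.9578527975033981 
1.57 0.22 -0.03 [-0.442 -0.25   2.489  1.301  0.51 ] -1.7284214334254449 [-0.372  0.141 -0.173]
1.57 0.05 0.018 [-0.393 -0.08   2.432  1.663  0.336] -1.9639135818244515 
1.57 0.05 -0.03 [-0.447 -0.278  2.509  1.318  0.387] -1.6346474081180846 [-0.374  0.033 -0.041]
3.14 0.22 0.018 [-0.373 -0.061  2.414  1.551  0.442] -0.3870564707085018 
3.14 0.22 -0.03 [-0.442 -0.25   2.489  1.301  0.51 ] -0.1576251066305483 [-0.177  0.393  1.376]
3.14 0.05 0.018 [-0.393 -0.08   2.432  1.663  0.336] -0.39311725502955497 
3.14 0.05 -0.03 [-0.447 -0.278  2.509  1.318  0.387] -0.06385108132318784 [-0.266  0.317  1.51 ]
-1.57 0.22 0.018 [-0.373 -0.061  2.414  1.551  0.442] 1.1837398560863956 
-1.57 0.22 -0.03 [-0.442 -0.25   2.489  1.301  0.51 ] 1.4131712201643483 [0.208 0.55  2.911]
-1.57 0.05 0.018 [-0.393 -0.08   2.432  1.663  0.336] 1.1776790717653416 
-1.57 0.05 -0.03 [-0.447 -0.278  2.509  1.318  0.387] 1.5069452454717087 [0.05  0.576 3.047]
```

```bash
python3 - <<'E'
from h import *
np.set_printoptions(suppress=True,precision=4)
V=np.array([[9.99999833e-01,3.10348443e-05,-5.77714355e-04,-5.76739430e-01],[-2.17780832e-04,9.45304944e-01,-3.26187852e-01,4.14581541e-02],[5.35993047e-04,3.26187923e-01,9.45304793e-01,-3.80662105e-01],[0,0,0,1]])
pv=({"cx":255.43447974741656,"cy":191.79458365026835},V,192/np.tan(np.radians(65.70646984690485/2)))
S=lambda u,v:(180+u/5-.4,155+v/5-.4); D=lambda u,v:(180+u/5-.4,170+v/5-.4)
for k,s,d,w in [("lens",(129,141),(631,161),(356,127)),("pivcap",(571,300),(157,287),(153,148)),("ringc",(329,135),(409,135),(250.5,142.5)),("dish",(231,196),(671,370),(336,180))]:
    X,e=tri([ray("scene",*S(*s)),ray("side",*D(*d)),ray("wrist",*w,pv)]); print(k,X,e,plane(ray("wrist",*w,pv),X[2]))
# ring ends
img=cv2.imread("pics/w0.png"); cv2.imwrite("pics/w0c.png",cv2.resize(img[85:200,120:400],None,fx=2.8,fy=2.8,interpolation=cv2.INTER_CUBIC))
for e in((247,105),(254,180)): print(plane(ray("wrist",*e,pv),.103))
E
```

```text
lens [0.6806 0.0527 0.0735] [np.float64(0.7), np.float64(0.7), np.float64(1.2)] [0.6818 0.0532 0.0735]
pivcap [0.4527 0.0242 0.0458] [np.float64(2.6), np.float64(3.2), np.float64(5.0)] [0.4579 0.0258 0.0458]
ringc [0.5711 0.0399 0.1038] [np.float64(1.0), np.float64(0.8), np.float64(1.2)] [0.5723 0.0398 0.1038]
dish [ 0.6815 -0.026   0.0056] [np.float64(0.9), np.float64(1.5), np.float64(1.9)] [ 0.6833 -0.0253  0.0056]
[0.5692 0.0741 0.103 ]
[0.5754 0.0036 0.103 ]
```

View pics/w0c.png

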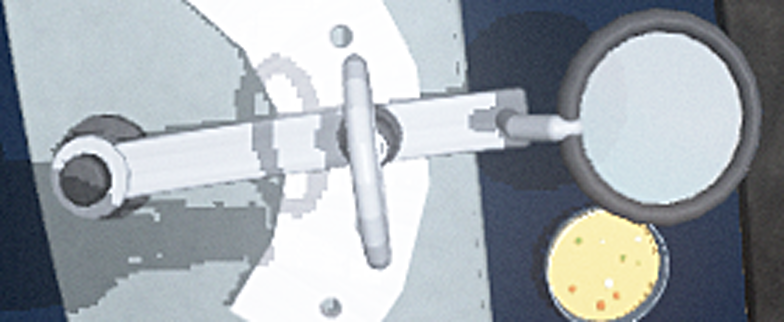

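Ring centre is about (0.571, 0.040, 0.104), with the lens and pivot consistent with it. Next I'll compute the pre-insertion pose: 40° down, yaw 0.22, 40 mm short of the ring.

```bash
cat >> ik.py <<'E'
RING=np.array([.571,.0397,.1035]); PIV=np.array([.452,.025]); T=np.radians(40)
def cur():
    from bench import ctrl
    o=ctrl.get_obs(); w=o["eef_rot"]; return o,o["eef_pos"],Ro.from_quat(np.r_[w[1:],w[0]]).as_matrix()
def go(tcp,R=None):
    o,p,R0=cur(); np.set_printoptions(suppress=True,precision=4)
    print("shift",R0.T@(np.asarray(tcp)-p), "rot",Ro.from_matrix(R0.T@R).as_rotvec() if R is not None else "")
E
python3 - <<'E'
from ik import *
R=target(.22,T,np.pi/2); p=RING-.04*R[:,2]; print(p)
go(p,R); print(cur()[0]["q"], ik(p,R[:,2])); go(p+[-.04,0,.07],R); print(ik(p+[-.04,0,.07],R[:,2]))
E
```

```text
[0.54109677 0.03301306 0.1292115 ]
shift [0.0331 0.0166 0.2147] rot [-0.3721  0.141  -0.173 ]
[-0.4489 -0.6729  2.2065  0.2279  1.161  -0.4904] (array([-0.4514, -0.2653,  2.5056,  1.3008,  0.5172]), True, array([ 0.3101, -0.0186,  0.3278]))
shift [0.0331 0.015  0.1341] rot [-0.3721  0.141  -0.173 ]
(array([-0.5219, -0.5753,  2.535 ,  0.9367,  0.6978]), True, array([ 0.2701, -0.0186,  0.3978]))
```

In the tool's units: 0.134 m is 6.7, 0.1 m is 5, -0.372 rad is -3.72.

Request:
jog_arm(
  increments={"steps":[[0.4, 0.2, 1.7, -0.93, 0.35, -0.43, 0], [0.8, 0.4, 3.35, -1.86, 0.7, -0.87, 0], [1.25, 0.55, 5, -2.79, 1.06, -1.3, 0], [1.65, 0.75, 6.7, -3.72, 1.41, -1.73, 0], [1.65, 0.75, 6.7, -3.72, 1.41, -1.73, 0], [1.65, 0.75, 6.7, -3.72, 1.41, -1.73, 0]]},
)

```text
time_s: 1.9
eef_pos: [0.5025, 0.0333, 0.1993]
eef_rot: [0.261, 0.567, 0.708, 0.33]
wrist_force: [-0.6, -0.2, -0.4]
opening: -0.001
grasp_force: 0.0
```

```bash
python3 - <<'E'
from ik import *
R=target(.22,T,np.pi/2); p=RING-.04*R[:,2]; go(p,R); print(cur()[0]["q"],cur()[2])
E
```

```text
shift [-0.0091 -0.0292  0.0739] rot [-0.0037 -0.0044 -0.001 ]
[-0.5384 -0.4328  2.4661  1.0102  0.6738 -1.4434] [[-0.2209  0.6302  0.7443]
 [ 0.9753  0.14    0.1709]
 [ 0.0035  0.7637 -0.6456]]
```

Tracking is good, so I'll move on to the pre-insertion point and look.

Request:
jog_arm(
  increments={"steps":[[-0.15, -0.5, 1.25, 0, 0, 0, 0], [-0.3, -1, 2.5, 0, 0, 0, 0], [-0.45, -1.45, 3.7, -0.04, -0.04, 0, 0], [-0.45, -1.45, 3.7, -0.04, -0.04, 0, 0]]},
)

```text
time_s: 2.4
eef_pos: [0.5419, 0.0334, 0.1296]
eef_rot: [0.264, 0.566, 0.707, 0.331]
wrist_force: [-0.4, 1.1, 0.2]
opening: 0.001
grasp_force: 0.0
```

```bash
python3 - <<'E'
from ik import *; from h import *
R=target(.22,T,np.pi/2); p=RING-.04*R[:,2]; go(p,R); print(cur()[0]["q"])
a=ctrl.camera("scene")[150:240,205:305];b=ctrl.camera("side")[160:250,195:295]
cv2.imwrite("pics/pre.png",cv2.resize(np.hstack([a,b]),None,fx=4,fy=4,interpolation=cv2.INTER_CUBIC))
tcp=cur()[1]; print([proj(n,X)-o for n,o in(("scene",[205,150]),("side",[195,160])) for X in(tcp,RING)])
E
```

```text
shift [-0.0002 -0.0009 -0.0004] rot [ 0.0014 -0.0007 -0.0002]
[-0.4646 -0.0787  2.4081  1.4533  0.5109 -1.9188]
[array([52.3858, 22.3201]), array([40.1414, 31.4182]), array([54.3895, 28.4157]), array([66.6089, 37.0464])]
```

View pics/pre.png

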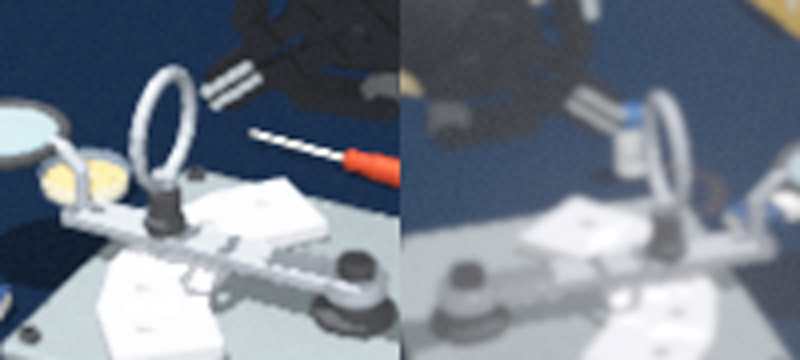

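The fingertip pair shows at scene-crop (208,98) and side-crop (620,123), and the ring centre at (164,128) and (667,149), where predicted. The tip sits about 2–3 mm low, so I'll aim 2 mm higher and insert.

```bash
python3 -c "
from ik import *
R=target(.22,T,np.pi/2); go(RING+[0,0,.002]+.016*R[:,2],R)"
```

```text
shift [ 0.0003 -0.0013  0.0556] rot [0.0047 0.0012 0.002 ]
```

Request:
jog_arm(
  increments={"steps":[[0, 0.05, 0.65, 0, 0, 0, 0], [0, 0.05, 1.3, 0, 0, 0, 0], [0, 0.05, 1.9, 0, 0, 0, 0]]},
)

```text
time_s: 2.88
eef_pos: [0.5717, 0.039, 0.1095]
eef_rot: [0.268, 0.565, 0.707, 0.331]
wrist_force: [-1.6, -0.1, -0.2]
opening: -0.0
grasp_force: 0.6
```

The rows are not in the units I measure in: shifts go in units of 20 mm and turns go in units of 0.1 rad. I convert before sending: 0.019 m is 0.95, 0.013 m is 0.65.

Request:
jog_arm(
  increments={"steps":[[0, -0.05, 0.35, 0, 0, 0, 0], [0, -0.1, 0.65, 0, 0, 0, 0], [0, -0.1, 0.95, 0, 0, 0, 0], [0, -0.1, 0.95, 0, 0, 0, 0]]},
)

```text
time_s: 3.38
eef_pos: [0.5842, 0.0419, 0.0944]
eef_rot: [0.267, 0.566, 0.707, 0.331]
wrist_force: [-0.3, -0.1, 0.3]
opening: 0.001
grasp_force: 0.1
```

```bash
python3 - <<'E'
from ik import *; from h import *
R=target(.22,T,np.pi/2); go(RING+[0,0,.002]+.016*R[:,2],R); print(cur()[0]["q"])
a=ctrl.camera("scene")[150:240,205:305];b=ctrl.camera("side")[160:250,195:295]
cv2.imwrite("pics/ins.png",cv2.resize(np.hstack([a,b]),None,fx=4,fy=4,interpolation=cv2.INTER_CUBIC))
E
```

```text
shift [ 0.0007 -0.0001 -0.0013] rot [0.0056 0.0029 0.002 ]
[-0.3802  0.1359  2.3092  1.7511  0.455  -2.1844]
```

View pics/ins.png

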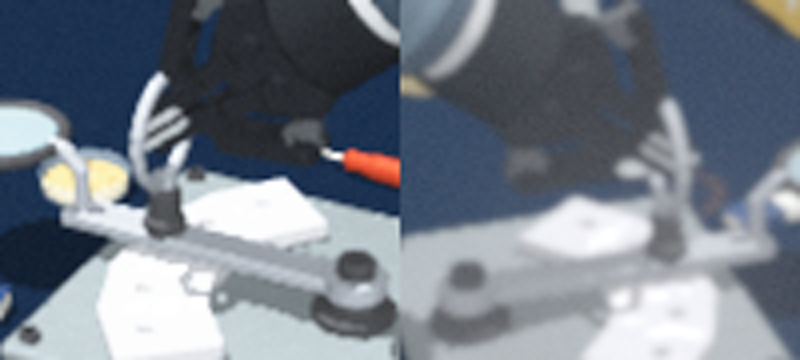

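The fingertips are through the ring opening near its centre with no contact force. Now I'll lift gently (world z is +y 0.766, -z 0.643 in tool axes).

Request:
jog_arm(
  increments={"steps":[[0, 0.15, -0.125, 0, 0, 0, 0], [0, 0.3, -0.25, 0, 0, 0, 0]]},
)

```text
time_s: 3.72
eef_pos: [0.5829, 0.0419, 0.1011]
eef_rot: [0.266, 0.566, 0.707, 0.33]
wrist_force: [-1.1, 0.2, -5.8]
opening: 0.002
grasp_force: 2.3
```

Request:
jog_arm(
  increments={"steps":[[0, 0.075, -0.065, 0, 0, 0, 0], [0, 0.15, -0.13, 0, 0, 0, 0]]},
)

```text
time_s: 3.98
eef_pos: [0.5829, 0.042, 0.105]
eef_rot: [0.266, 0.566, 0.707, 0.33]
wrist_force: [-1.7, 0.3, -5.9]
opening: -0.002
grasp_force: 2.7
```

Request:
jog_arm(
  increments={"steps":[[0, 0.075, -0.065, 0, 0, 0, 0], [0, 0.15, -0.13, 0, 0, 0, 0]]},
)

```text
time_s: 4.22
eef_pos: [0.5831, 0.042, 0.1092]
eef_rot: [0.266, 0.566, 0.707, 0.33]
wrist_force: [-2.6, -0.2, -7.1]
opening: 0.003
grasp_force: 3.3
```

```bash
cat > lift.py <<'E'
from h import *
def match(n,box,ref,img,rx=6,ry=12):
    x0,x1,y0,y1=box; k=4; g=lambda i:cv2.resize(cv2.cvtColor(i,cv2.COLOR_BGR2GRAY),None,fx=k,fy=k,interpolation=cv2.INTER_CUBIC)
    t=g(ref[y0:y1,x0:x1]); s=g(img[y0-ry:y1+ry,x0-rx:x1+rx]); r=cv2.matchTemplate(s,t,cv2.TM_CCOEFF_NORMED); _,v,_,m=cv2.minMaxLoc(r)
    return round(v,2),np.array(m)/k-[rx,ry]
E
python3 - <<'E'
from lift import *
from ik import RING
a=ctrl.camera("scene");b=ctrl.camera("side")
cv2.imwrite("pics/l1s.png",a);cv2.imwrite("pics/l1d.png",b)
print(match("scene",(236,256,180,194),cv2.imread("pics/scene0.png"),a),match("side",(254,270,196,210),cv2.imread("pics/side0.png"),b))
for n in("scene","side"): print(n,(proj(n,RING+[0,0,-.02])-proj(n,RING+[0,0,-.03]))) 
E
```

```text
(0.78, array([-0.5, -1.5])) (0.88, array([0.5, 0. ]))
scene [-0.04832272 -3.79722079]
side [-0.04613673 -3.78651138]
```

```bash
python3 - <<'E'
import cv2,numpy as np
for f in("side0","l1d"):
    g=cv2.cvtColor(cv2.imread(f"pics/{f}.png"),cv2.COLOR_BGR2GRAY); print(f,"top\n",g[174:192,256:269].T)
for f,b in(("scene0","s"),("l1s","s"),("side0","d"),("l1d","d")):
    g=cv2.cvtColor(cv2.imread(f"pics/{f}.png"),cv2.COLOR_BGR2GRAY); 
    print(f,"bottom\n",g[182:206,244:248].T if b=="s" else g[200:224,259:264].T)
E
```

```text
side0 top
 [[ 74  78  79  76  76  80  78  80  85  97 106 118 135 146 147 149 147 151]
 [ 74  76  75  73  77  80  79  86 103 122 131 134 136 143 143 147 152 154]
 [ 78  79  75  75  78  77  78  88 115 141 157 151 142 139 138 137 141 141]
 [ 77  77  75  76  78  79  75  90 125 160 175 172 157 143 130 121 121 118]
 [ 76  75  79  77  78  80  83  91 120 161 187 191 183 165 148 130 119 110]
 [ 78  75  76  76  78  78  77  85 104 146 181 197 201 195 184 170 154 140]
 [ 77  78  75  76  82  78  73  78  94 121 155 187 200 205 203 196 189 178]
 [ 75  77  76  78  74  78  77  78  82  94 121 154 177 193 201 204 202 197]
 [ 77  78  74  73  74  78  75  78  79  84  93 109 135 155 172 185 192 197]
 [ 75  76  75  76  76  78  81  79  81  76  78  86  95 111 125 141 155 167]
 [ 77  75  79  78  75  79  78  77  77  76  78  81  83  82  91  97 107 122]
 [ 75  76  80  76  80  79  76  75  80  81  80  80  79  80  81  81  84  92]
 [ 77  79  81  74  76  77  81  75  77  76  82  81  77  80  78  82  79  81]]
l1d top
 [[ 73  71  70  71  74  71  74  75  73  74  73  76  83 102 113 117 136 151]
 [ 76  72  68  72  75  76  74
[... 2046 characters left out ...]
8 125 140 160 179 193 186 165 150 140 126 117 112 111
  110 113 114 122 129 122]
 [144 137 137 130 126 129 133 145 163 176 174 159 148 140 130 121 113 116
  114 113 120 127 131 126]]
l1d bottom
 [[198 196 183 169 162 160 159 156 153 157 163 158 146 131 119 113 115 114
  113 112 109 114 115 112]
 [176 177 167 164 166 164 165 164 157 157 162 160 154 142 123 111 111 109
  111 110 110 120 120 118]
 [135 142 145 144 152 160 163 162 155 155 158 165 163 152 134 120 112 110
  109 113 115 121 124 123]
 [112 121 125 126 137 153 159 159 151 149 156 165 162 155 140 124 114 110
  111 111 117 123 125 122]
 [129 133 133 133 143 152 152 154 150 151 156 163 161 149 138 128 115 113
  112 113 117 127 132 126]]
```

Ring edges moved up about 3.4 px in both views, so the lift is about 9 mm. I need about 4 mm more to be clear of the plate, still well under the 18 mm stop.

Request:
jog_arm(
  increments={"steps":[[0, 0.075, -0.065, 0, 0, 0, 0], [0, 0.155, -0.13, 0, 0, 0, 0], [0, 0.155, -0.13, 0, 0, 0, 0], [0, 0.155, -0.13, 0, 0, 0, 0]]},
)

```text
time_s: 4.82
eef_pos: [0.5833, 0.042, 0.1135]
eef_rot: [0.267, 0.566, 0.707, 0.33]
wrist_force: [-3.8, 0.1, -6.7]
opening: 0.004
grasp_force: 4.2
```

```bash
python3 - <<'E'
from lift import *
from ik import *
b=ctrl.camera("side");a=ctrl.camera("scene"); cv2.imwrite("pics/l2d.png",b);cv2.imwrite("pics/l2s.png",a)
def edge(f,y0,y1,x,th):
    g=cv2.cvtColor(f,cv2.COLOR_BGR2GRAY)[y0:y1,x].astype(float); i=np.argmax(g>th); return y0+i-(g[i]-th)/(g[i]-g[i-1])
for nm,im in(("0",cv2.imread("pics/side0.png")),("1",cv2.imread("pics/l1d.png")),("2",b)): print(nm,[round(edge(im,168,192,x,125),1) for x in(259,260,261,262)])
for nm,im in(("0",cv2.imread("pics/scene0.png")),("1",cv2.imread("pics/l1s.png")),("2",a)): print(nm,[round(edge(im,178,206,x,100),1) for x in(245,246,247)])
# swing plan
o,p,R0=cur()
for k in(1,2,3,4,5,6):
    al=-.349*k/6; P=np.r_[PIV+Rz(al)[:2,:2]@(p[:2]-PIV),p[2]]
    Rn=Rz(al*.5)@R0; print(k,R0.T@(P-p),Ro.from_matrix(R0.T@Rn).as_rotvec(),ik(P,Rn[:,2])[:2])
E
```

```text
0 [np.float64(182.0), np.float64(182.1), np.float64(182.5), np.float64(183.1)]
1 [np.float64(179.5), np.float64(178.8), np.float64(178.8), np.float64(179.4)]
2 [np.float64(178.0), np.float64(177.4), np.float64(177.4), np.float64(177.8)]
0 [np.float64(190.9), np.float64(189.8), np.float64(187.9)]
1 [np.float64(176.9), np.float64(177.1), np.float64(177.2)]
2 [np.float64(176.6), np.float64(185.1), np.float64(182.8)]
1 [-0.00764659 -0.00060562 -0.00069203] [ 8.79523153e-05 -2.23605835e-02  1.85966891e-02] (array([-0.37293239, -0.09522831,  2.41187133,  1.50313255,  0.42189321]), True)
2 [-0.01522681 -0.00149434 -0.00172477] [ 0.0001759  -0.04472117  0.03719338] (array([-0.37640788, -0.09766302,  2.41404758,  1.51731626,  0.403132  ]), True)
3 [-0.02271501 -0.00266314 -0.00309472] [ 0.00026386 -0.06708175  0.05579007] (array([-0.38010547, -0.1008229 ,  2.41686241,  1.53162702,  0.3845146 ]), True)
4 [-0.03008587 -0.00410809 -0.00479726] [ 0.00035181 -0.08944233  0.07438676] (array([-0.38397666, -0.10471523,  2.42031481,  1.5461029 ,  0.36600555]), True)
5 [-0.03731446 -0.00582428 -0.00682661] [ 0.00043976 -0.11180292  0.09298345] (array([-0.38797194, -0.10934604,  2.42440086,  1.56078357,  0.3475681 ]), True)
6 [-0.04437632 -0.00780592 -0.00917593] [ 0.00052771 -0.1341635   0.11158013] (array([-0.39204064, -0.11472009,  2.42911366,  1.5757112 ,  0.32916392]), True)
```

Lift is about 13 mm at 6.7 N. I'll swing slowly to the right along the arc, stopping at 5/6 of the angle to measure.

In the tool's units: -0.0373 m is -1.865, -0.034 m is -1.7, -0.112 rad is -1.12.

Request:
jog_arm(
  increments={"steps":[[-0.19, -0.015, -0.015, 0, -0.11, 0.09, 0], [-0.38, -0.03, -0.035, 0, -0.22, 0.19, 0], [-0.57, -0.05, -0.06, 0, -0.34, 0.28, 0], [-0.76, -0.075, -0.085, 0, -0.45, 0.37, 0], [-0.95, -0.105, -0.12, 0, -0.56, 0.47, 0], [-1.135, -0.135, -0.155, 0, -0.67, 0.56, 0], [-1.325, -0.17, -0.195, 0, -0.78, 0.65, 0], [-1.505, -0.205, -0.24, 0, -0.89, 0.74, 0], [-1.7, -0.25, -0.29, 0, -1.01, 0.84, 0], [-1.865, -0.29, -0.34, 0, -1.12, 0.93, 0]]},
)

```text
time_s: 6.18
eef_pos: [0.5821, 0.0038, 0.1129]
eef_rot: [0.29, 0.616, 0.663, 0.31]
wrist_force: [-8.4, 1.7, -7.0]
opening: -0.002
grasp_force: 5.3
```

```bash
cat > lens.py <<'E'
from lift import *
from ik import PIV
def rim(n,save):
    im=ctrl.camera(n); cv2.imwrite(f"pics/{save}_{n}.png",im); V=P(n)
    return im
def lensfit(im,c0):   # pale-blue lens disc -> ellipse centre
    hsv=cv2.cvtColor(im,cv2.COLOR_BGR2HSV); b,g,r=[im[...,i].astype(int) for i in range(3)]
    m=((g>150)&(g-r>12)&(b-r>12)).astype(np.uint8); n,l,st,ce=cv2.connectedComponentsWithStats(m)
    best=[(i,st[i,4],ce[i]) for i in range(1,n) if st[i,4]>60 and np.hypot(*(ce[i]-c0))<45]
    if not best: return None
    i=max(best,key=lambda t:t[1])[0]; cs,_=cv2.findContours((l==i).astype(np.uint8),0,1); e=cv2.fitEllipse(cv2.convexHull(max(cs,key=len))); return np.array(e[0]),np.array(e[1])
def angle(ims,c):
    rs=[]
    for n in("scene","side"):
        f=lensfit(ims[n],c[n])
        if f is None: print(n,None); continue
        X=plane(ray(n,*f[0]),.0735); print(n,f[0].round(1),f[1].round(1),X.round(4),"yaw",round(np.arctan2(X[1]-PIV[1],X[0]-PIV[0]),4)); rs.append(ray(n,*f[0]))
    if len(rs)==2: X,e=tri(rs); print(X.round(4),e,"yaw",round(np.arctan2(X[1]-PIV[1],X[0]-PIV[0]),4))
E
python3 - <<'E'
from lens import *
angle({"scene":cv2.imread("pics/scene0.png"),"side":cv2.imread("pics/side0.png")},{"scene":(206,183),"side":(306,202)})
angle({n:rim(n,"sw1") for n in("scene","side")},{n:proj(n,[.677,-.012,.0735]) for n in("scene","side")})
E
```

```text
scene [205.4 182.6] [12.6 27.2] [0.6811 0.0511 0.0735] yaw 0.1135
side [305.3 201.8] [11.6 27.4] [0.6785 0.0519 0.0735] yaw 0.1182
[0.6792 0.0524 0.0739] [np.float64(0.9), np.float64(0.9)] yaw 0.1199
scene [223.5 172.1] [11.3 26. ] [ 0.68   -0.019   0.0735] yaw -0.1905
side [312.4 216.2] [13.  29.3] [ 0.6762 -0.0187  0.0735] yaw -0.1923
[ 0.6775 -0.0174  0.0738] [np.float64(1.3), np.float64(1.3)] yaw -0.1857
```

Swung about -0.307 rad so far (from the lens in two views), with about 0.042 left. I'll finish with a small step and ease back 1 mm to relieve the radial push.

In the tool's units: -0.0051 m is -0.255, -0.0015 m is -0.075, -0.013 rad is -0.13.

Request:
jog_arm(
  increments={"steps":[[-0.085, -0.02, -0.025, 0, -0.04, 0.03, 0], [-0.17, -0.04, -0.05, 0, -0.08, 0.07, 0], [-0.255, -0.065, -0.075, 0, -0.13, 0.11, 0], [-0.255, -0.065, -0.075, 0, -0.13, 0.11, 0]]},
)

```text
time_s: 6.78
eef_pos: [0.5807, -0.0016, 0.1131]
eef_rot: [0.293, 0.622, 0.658, 0.308]
wrist_force: [-5.3, 1.7, -7.0]
opening: 0.001
grasp_force: 4.9
```

```bash
python3 - <<'E'
from lens import *
angle({n:rim(n,"sw2") for n in("scene","side")},{n:proj(n,[.677,-.025,.0735]) for n in("scene","side")})
# ring/barrel left as numbers: side ring top edge
g=cv2.cvtColor(cv2.imread("pics/sw2_side.png"),cv2.COLOR_BGR2GRAY)
print(proj("side",[.5689,-.002,.139+.013]),proj("side",[.5689,-.002,.139]))
E
```

```text
scene [226.7 170.9] [11.2 25.6] [ 0.6774 -0.0291  0.0735] yaw -0.2355
side [312.8 218.3] [13.4 28.8] [ 0.6746 -0.0279  0.0735] yaw -0.2332
[ 0.6753 -0.0275  0.074 ] [np.float64(0.9), np.float64(0.9)] yaw -0.2309
[263.84060312 185.91125622] [263.89227958 191.25180213]
```

The swing is -0.350 ± 0.003 rad, so the pin is over the target hole. I'll lower gently, checking force partway.

In the tool's units: -0.0072 m is -0.36, -0.006 m is -0.3.

Request:
jog_arm(
  increments={"steps":[[0, -0.1, 0.08, 0, 0, 0, 0], [0, -0.2, 0.16, 0, 0, 0, 0], [0, -0.3, 0.24, 0, 0, 0, 0], [0, -0.36, 0.3, 0, 0, 0, 0], [0, -0.36, 0.3, 0, 0, 0, 0]]},
)

```text
time_s: 7.5
eef_pos: [0.5809, -0.0015, 0.1038]
eef_rot: [0.293, 0.622, 0.658, 0.308]
wrist_force: [-6.8, 1.7, -6.1]
opening: -0.0
grasp_force: 4.6
```

Request:
jog_arm(
  increments={"steps":[[0, -0.1, 0.08, 0, 0, 0, 0], [0, -0.2, 0.16, 0, 0, 0, 0], [0, -0.3, 0.24, 0, 0, 0, 0], [0, -0.3, 0.24, 0, 0, 0, 0]]},
)

```text
time_s: 8.0
eef_pos: [0.5823, -0.0021, 0.0978]
eef_rot: [0.294, 0.621, 0.658, 0.309]
wrist_force: [-3.5, 1.2, -1.1]
opening: -0.004
grasp_force: 2.1
```

Request:
jog_arm(
  increments={"steps":[[0, -0.075, 0.025, 0, 0, 0, 0], [0, -0.15, 0.05, 0, 0, 0, 0], [0, -0.15, 0.05, 0, 0, 0, 0]]},
)

```text
time_s: 8.38
eef_pos: [0.5807, -0.0023, 0.0944]
eef_rot: [0.294, 0.621, 0.658, 0.308]
wrist_force: [0.1, 0.3, 0.4]
opening: -0.003
grasp_force: 0.0
```

```bash
python3 - <<'E'
from lens import *
angle({n:rim(n,"dn") for n in("scene","side")},{n:proj(n,[.677,-.025,.0735]) for n in("scene","side")})
E
```

```text
scene [226.9 170.7] [11.2 25.8] [ 0.6776 -0.0303  0.0735] yaw -0.2403
side [312.7 218.5] [13.5 28.9] [ 0.6742 -0.0289  0.0735] yaw -0.2379
[ 0.6751 -0.0283  0.0741] [np.float64(1.1), np.float64(1.1)] yaw -0.2347
```

Free of the ring with zero force. Now I'll back out along the finger axis.

In the tool's units: -0.05 m is -2.5, -0.042 m is -2.1.

Request:
jog_arm(
  increments={"steps":[[0, 0, -0.4, 0, 0, 0, 0], [0, 0, -0.9, 0, 0, 0, 0], [0, 0, -1.5, 0, 0, 0, 0], [0, 0, -2.1, 0, 0, 0, 0], [0, 0, -2.5, 0, 0, 0, 0], [0, 0, -2.5, 0, 0, 0, 0]]},
)

```text
time_s: 9.22
eef_pos: [0.5418, -0.0042, 0.1263]
eef_rot: [0.294, 0.621, 0.658, 0.308]
wrist_force: [-0.2, -0.9, 0.3]
opening: -0.003
grasp_force: 0.0
```

Request:
jog_arm(
  increments={"steps":[[0, 0, -0.75, 0, 0, 0, 0], [0, 0.5, -1.5, 0, 0, 0, 0], [0, 1.5, -2.5, 0, 0, 0, 0], [0, 2.5, -3.75, 0, 0, 0, 0], [0, 3.5, -4.75, 0, 0, 0, 0], [0, 4, -5, 0, 0, 0, 0], [0, 4, -5, 0, 0, 0, 0]]},
)

```text
time_s: 10.1
eef_pos: [0.5166, -0.0051, 0.2525]
eef_rot: [0.294, 0.621, 0.658, 0.308]
wrist_force: [1.0, -0.7, -0.3]
opening: 0.002
grasp_force: 0.0
```

```bash
python3 - <<'E'
from lens import *
ims={n:rim(n,"fin") for n in("scene","side")}
angle(ims,{n:proj(n,[.677,-.025,.0735]) for n in("scene","side")})
cv2.imwrite("pics/fin.png",cv2.resize(np.hstack([ims["scene"][150:270,170:320],ims["side"][165:285,185:335]]),None,fx=2.6,fy=2.6,interpolation=cv2.INTER_CUBIC))
Rg=np.array([.452+.12*np.cos(-.229),.025+.12*np.sin(-.229)])
for n,o in(("scene",[170,150]),("side",[185,165])): print(n,[((proj(n,np.r_[Rg,z])-o+.5)*2.6+([390,0] if n=="side" else [0,0])).round() for z in(.139,.103,.067)])
E
```

```text
scene [226.8 170.7] [11.2 25.5] [ 0.6777 -0.03    0.0735] yaw -0.2392
side [312.7 218.5] [13.5 28.5] [ 0.6742 -0.0287  0.0735] yaw -0.2371
[ 0.6752 -0.0281  0.074 ] [np.float64(1.2), np.float64(1.2)] yaw -0.2336
scene [array([225.,  30.]), array([225.,  66.]), array([225., 101.])]
side [array([596.,  70.]), array([597., 107.]), array([597., 144.])]
```

View pics/fin.png

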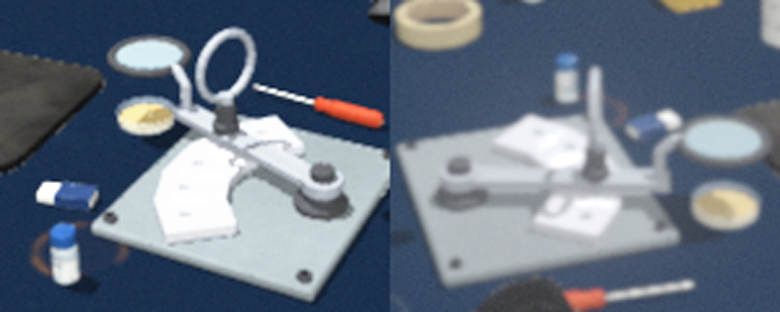

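The ring sits down on the barrel, with its top at scene-crop (226,27) and side-crop (596,67). The eraser, vial, dish and screwdriver are in place. As a check, I'll compare the ring-top bias against the start images to confirm the pin is home.

```bash
python3 - <<'E'
from lens import *
def top(im,x,y,th):
    g=cv2.cvtColor(im,cv2.COLOR_BGR2GRAY).astype(float); out=[]
    for c in range(x-6,x+7):
        v=g[y-12:y+8,c]; i=np.argmax(v>th)
        if i>0: out.append(y-12+i-(v[i]-th)/(v[i]-v[i-1]))
    return round(min(out),2)
for tag,a in(("start",.12),("fin",-.2305)):
    X=np.r_[PIV+.12*np.array([np.cos(a),np.sin(a)]),.139]
    for n,th in(("scene",120),("side",130)):
        im=cv2.imread(f"pics/{n}0.png" if tag=="start" else f"pics/fin_{n}.png"); p=proj(n,X); print(tag,n,"pred",p.round(2),"bias",round(top(im,int(round(p[0])),int(round(p[1])),th)-p[1],2))
    # unmoved things
for n,box in(("scene",(183,212,215,265)),("scene",(265,320,178,202)),("side",(298,330,232,254))):
    x0,x1,y0,y1=box; print(n,box,match(n,box,cv2.imread(f"pics/{n}0.png"),cv2.imread(f"pics/fin_{n}.png"),4,4))
E
```

```text
start scene pred [245.   167.27] bias -1.37
start side pred [261.53 183.18] bias -1.04
fin scene pred [256.2  161.02] bias -0.83
fin side pred [263.89 191.34] bias -1.24
scene (183, 212, 215, 265) (1.0, array([0., 0.]))
scene (265, 320, 178, 202) (0.99, array([0.25, 0.  ]))
side (298, 330, 232, 254) (0.96, array([0.25, 0.  ]))
```

The bias matches the start to within 0.5 px (about 1 mm), so the pin is home, and nothing else has moved. Handing in.

```bash
python3 -c "
from bench import ctrl
print(ctrl.hand_in())"
```

```text
the job is handed in; nothing more can be done
None
```

The magnifier is over the dish: the arm is one hole to the right with the pin home as far as the camera images show (to about 1 mm), the dish, eraser, vial and screwdriver measured unmoved, the gripper is clear of everything, and the job is handed in at about 10 s.

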